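Continue a sample wall in running bond, one stone coming out of the polishing jig

ROBOT

A 6-joint arm with a two-finger parallel gripper is mounted at the origin on the work surface; the furniture and walls round the work are solid. World frame = base frame: x ahead of the robot, y to its left, z up, the work surface at z = 0. Lengths are in m, angles in rad, forces in N, time in s.
With the tool pointing down it reaches from about 0.425 to 0.95 m from the base axis. Payload 3.5 kg.
Tool frame: the origin (TCP) lies at the very end of the fingers, on their centre line; the grasp point (between the pads) lies 19 mm behind it; x points along the fingers, z is the direction in which the jaws open and shut, and the axes are right-handed (so a half turn about x gives the same grasp; the last joint's range is limited). The gripper opens to 85 mm and grips with 20 to 120 N. Pads are 22 mm wide; open, the fingers measure 114 mm over their backs; the gripper's body (76 mm by 85 mm) begins 54 mm behind the grasp point. The pads swing forward as they close: fully open they stand 13 mm farther back than shut.
Start: joints at [-1.31, 0.286, 1.577, -0, 1.279, -0.15], TCP at [0.27, -0.619, 0.231] pointing down, gripper open.
Joint ranges: [-2.77, 2.77], [-0.9, 2.22], [0.21, 2.48], [-1.53, 4.67], [0.24, 2.81], [-2.84, 2.84]. Speed limits (rad/s): [2.79, 2.79, 3.14, 3.14, 3.14, 3.14].

INTERFACE

Orientations are given as a unit quaternion [x, y, z, w].
In Python, from plant import ctrl, cams gives the robot as it stands.
- The arm moves only by the tool play_rows, never from a script. Its argument "rows" is a list of rows, each a list of 3 entries, a list of its own where there are three numbers: the opening in per cent of the stroke, from 0 (shut) to 100 (fully open), then the shift along the tool's x, y, z in units of 0.3 m (1.0 is 0.3 m), then the turn, a rotation vector about the tool's x, y, z in units of pi/2 rad (1.0 is pi/2 rad). A call has 1 to 10 rows; each row is the pose to reach, as a shift and turn from the pose commanded when the call began, along the tool's axes at that moment; what a row does not reach only later rows make up. A row lasts 1/12 s, in which the tool goes at most 41.7 mm and 7.16 degrees, less where a joint would pass 70% of its speed; a pose out of reach is approached as far as the arm can. A call with a number of a shift or a turn outside -1 to 1 is refused whole. A call with a gripper value outside its range is refused whole. The fingers move at their own pace and stop on an object; "force" is the grip in N (left out, the last holds). Time passes only in rows, so rows that repeat a pose let the fingers close. It gives the time, the measured TCP pose, the force and the opening at its end, in the units of the state.
- ctrl.get_state(): the state, without advancing time (a new reading comes with each control period).
- cams.read_camera(name): name is "scene" or "top" or "wrist"; returns a dict with "color" (480x640x3 uint8, red, green, blue), "fx", "fy", "cx", "cy" (pixels), "view" (4x4, takes a point from world to camera coordinates). Camera axes: x right, y down, z forward; pixel columns grow to the right and rows downward; lengths in m; the calibration is good to about 2 mm. A picture is of the moment at which its call begins. There is no depth.
- ctrl.sign_off(): hands the job in, once; it reports no verdict.
The state is a dict: "time": time; "qpos": joint angles; "dq": joint speeds; "joint_efforts": joint torques, N m; "eef_pos": TCP position; "tcp_rot": TCP orientation; "contact_force": force on the tool from outside, world axes, zero at the start; "wrist_torque": the same for the moment, N m; "opening": opening from 0.0 (shut) to 1.0 (fully open).
Only numpy, scipy, OpenCV 4.12 (cv2) and the standard library are available. Lean on these libraries where they do the work, as an engineer would, in place of code of your own. Each camera call takes 0.05 s, during which the arm holds its last target. There are 200 camera calls.

TASK

Carry on the second course of the little sample wall in running bond: first set the loose red stone on the grey base course, tight up against the grey half stone. Then swing the jig's clamp bar up, slide the second red stone out from under it and its fixed rear claw, and lay that one on the course too, tight against the first, both flush with the wall faces. The stones are hand cut, so their lengths are not exact: close each joint by gently pushing stone to stone without dropping or ramming them, and leave the tile, wedge, felt wheel and pen where they are.

Things in the scene. Friction and masses are not known exactly. Their poses are not given: they have to be found in the camera images.
- laying_point (a point): Where the second course goes on: at the foot of the grey half stone's free end face, on top of the base course (42 mm over the table), midway across the wall. y runs along the wall towards the half stone (robot's left), x across it (away from the robot), z up. The half stone (50 long, 46 wide, 30 mm high) lies on the +y side; on the -y side 240 mm of level base course lie bare.
- loose_stone_centre (a point): Centre (half-way up, 15 mm over its underside) of the loose red stone, flat on the table at the start. 46 mm wide (its y), 30 mm high (its z), nominally 96 mm long (its x) but hand cut: it may be up to 5 mm longer or shorter. About 0.35 kg.
- jig_stone_centre (a point): Centre (half-way up) of the red stone in the jig: 46 mm wide (its y), 30 mm high, nominally 96 mm long (its x) but up to 5 mm longer or shorter; about 0.35 kg. Flat on the jig board, its x along the jig's x, front (-x) half sticking out free. A fixed claw, 4 mm above it, overlaps its rear 6 to 14 mm: slide it 30 mm or more towards jig -x before lifting.
- jig: Fixed polishing jig, a dark steel board 150 x 150 x 12 mm; origin on the table under the nominal centre of the stone in it (the board runs from x -63 to +87 mm). x points to the rear stop with the claw (away from the robot), y to the hinge post of the clamp bar (left), z up. Two cheeks 10 mm high guide the rear half of the stone with 2.5 mm play.
- clamp_bar (a joint): Angle of the clamp bar: 0 lying level over the stone, grows as its knob is swung up, about 1.57 upright, stop at 1.75. A stiff hinge (a push of 2 to 4 N at the knob): it stays where it is left. Upright, it reaches 195 mm over the table.
- bar_knob (a point): Centre of the black ball knob, 26 mm across, on the free end of the clamp bar, 49 mm over the table when the bar is down. The steel bar is 22 mm wide and 10 mm thick. Nothing stands beside the knob.
- bar_hinge (a point): Middle of the clamp bar's hinge axis, which runs along the jig's x; 130 mm from the knob's centre. With the bar down the knob lies on the jig's -y side of it. Two hinge cheeks reach 61 mm over the table.
- tile: Bystander: grey granite sample tile, 56 x 56 x 10 mm, lying flat near the left end of the wall; origin at the centre of its underside.
- wedge_a: Bystander: beech wedge, 75 x 30 x 22 mm, lying between the wall and the robot; origin at the centre of its underside.
- bob: Bystander: round felt polishing wheel, 60 mm across, 25 mm high, near the far edge; origin at the centre of its underside.
- pen: Bystander: black marker pen, 128 mm long, 17 mm thick, lying on the robot's side of the wall; origin at the centre of its underside.
- wall: The fixed sample wall; origin on the table under the middle of its board (84 mm across in x, 318 mm along in y). Axes as for the laying point. On the 12 mm board: three grey stones 96 long, 46 wide, 30 mm high with 1 mm joints, as base course, and the half stone. Both faces are free. All of it is fixed.
- loose_stone: The loose red stone; origin at the centre of its underside.
- jig_stone: The jig's red stone; origin at the centre of its underside.

How it is judged:
On the way, in this order (a step that is already met when the one before it is completed fails the run):
1. the loose stone is laid tight against the half stone and let go, the jig's stone still clamped (x of loose_stone_centre in the frame of laying_point between -0.005 and 0.005 m and z of loose_stone_centre in the frame of laying_point between 0.012 and 0.018 m and angle between the x axis of loose_stone_centre and the y axis of laying_point, either way round below 0.08 rad and angle between loose_stone_centre's own z axis and vertical below 0.06 rad and y of loose_stone_centre in the frame of laying_point between -0.0475 and -0.04 m and contact force between loose_stone and the fingers below 0.2 N and linear speed of loose_stone below 0.02 m/s and value of joint clamp_bar below 0.3 rad), for 0.2 s.
2. the clamp bar is swung up, the stone still in the jig (value of joint clamp_bar above 1.2 rad and distance of jig_stone_centre from where it was at the start of the episode below 0.02 m), for 0.1 s.
3. the second stone is laid tight against the first (x of loose_stone_centre in the frame of laying_point between -0.005 and 0.005 m and z of loose_stone_centre in the frame of laying_point between 0.012 and 0.018 m and angle between the x axis of each of loose_stone_centre, jig_stone_centre and the y axis of laying_point, either way round below 0.08 rad and angle between each of loose_stone_centre, jig_stone_centre's own z axis and vertical below 0.06 rad and y of loose_stone_centre in the frame of laying_point between -0.0475 and -0.04 m and x of jig_stone_centre in the frame of laying_point between -0.005 and 0.005 m and z of jig_stone_centre in the frame of laying_point between 0.012 and 0.018 m and y of jig_stone_centre in the frame of laying_point below -0.12 m and horizontal distance between jig_stone_centre and loose_stone_centre below 0.0935 m), for 0.2 s.
At the end, for the whole second after the job is handed in: Both red stones rest level on the base course (within 3 mm of its height), released and at rest: the first one with a joint under 2 mm to the half stone, the second with a joint under 2 mm to the first, each within 5 mm of flush with the wall faces and within 0.08 rad of the wall's line (all of step 3 and contact force between each of loose_stone, jig_stone and the fingers below 0.2 N and linear speed of each of loose_stone, jig_stone below 0.02 m/s); the robot touches nothing.
It fails at once if a red stone is dropped on or rammed against the wall or the other stone (over 250 N) (contact force between any of loose_stone, jig_stone and wall above 250 N or contact force between jig_stone and loose_stone above 250 N).
It fails at once if the tile, wedge, felt wheel or pen is disturbed (moved over 15 mm) (distance of any of tile, wedge_a, bob, pen from where it was at the start of the episode above 0.015 m).
It also fails if it takes over 69 s, if anything falls off the work surface, if the arm or the gripper's body presses on something with over 40 N, if the wrist force passes 120 N, or if a joint passes its speed limit or range.

## Working session

There is one attempt and no reset: what is moved stays moved. The work goes in short steps, Python scripts to look and compute and a tool call to move; the robot and the scene stay as the last step left them, time stands still between calls to the robot, and variables do not carry over. Pictures are saved under pics/ and viewed, about 8 in all and at most 12, crops included, and the job is handed in when it is done.

Besides the shell and the picture viewer there is one more tool, called after "Emit:" as name(argument=value, ...) on one line, values as JSON. play_rows: Moves the arm, as the interface text tells. Shifts and turns lie within -1 to 1; 1 stands for 0.3 m of shift or pi/2 rad of turn. Its arguments: {"type":"object","properties":{"rows":{"type":"array"},"force":{"type":"number"}},"required":["rows"]}

```bash
ls; mkdir -p pics; cat > h.py <<'E'
import numpy as np, cv2
from plant import ctrl, cams
from scipy.spatial.transform import Rotation as R
def shot(n,f):
    c=cams.read_camera(n); cv2.imwrite(f'pics/{f}.png',c['color'][...,::-1]); np.savez(f'pics/{f}.npz',**c); return c
def load(f): return dict(np.load(f'pics/{f}.npz'))
def ray(c,u,v):
    V=c['view']; d=V[:3,:3].T@np.array([(u-c['cx'])/c['fx'],(v-c['cy'])/c['fy'],1.]); o=-V[:3,:3].T@V[:3,3]; return o,d
def atz(c,u,v,z):
    o,d=ray(c,u,v); return o+d*(z-o[2])/d[2]
def proj(c,p):
    q=c['view'][:3,:3]@np.asarray(p,float)+c['view'][:3,3]; return np.array([c['fx']*q[0]/q[2]+c['cx'],c['fy']*q[1]/q[2]+c['cy']])
def tri(obs):
    A=np.zeros((3,3));b=np.zeros(3);
    rs=[ray(*o) for o in obs]
    for o,d in rs:
        d=d/np.linalg.norm(d);P=np.eye(3)-np.outer(d,d);A+=P;b+=P@o
    p=np.linalg.solve(A,b); return p
E
python3 - <<'E'
from h import *
for n in ['top','scene','wrist']:
    c=shot(n,n+'0'); V=c['view']; print(n,c['fx'],-V[:3,:3].T@V[:3,3],V[2,:3])
s=ctrl.get_state(); print(s); print(R.from_quat(s['tcp_rot']).as_matrix().round(3))
E
```

```text
pics
top 585.1063770798853 [ 0.42982584 -0.0430745   1.55733278] [ 0.0963555   0.00477628 -0.99533552]
scene 537.8614803695551 [-0.22339963  0.61569775  0.70036208] [ 0.65614139 -0.55329945 -0.51316489]
wrist 355.1597582079395 [ 0.3345385  -0.58990049  0.37353259] [-0.25393184 -0.10755138 -0.96122387]
{'time': 0.15, 'qpos': array([-1.30998736e+00,  2.87008970e-01,  1.57783059e+00, -1.12147842e-05,
        1.27859026e+00, -1.50000819e-01]), 'dq': array([ 0.00052257, -0.00118248, -0.00648517, -0.00156503, -0.0005059 ,
        0.00023962]), 'joint_efforts': array([ 1.92317922e-03, -4.06602323e+01, -2.93141127e+01, -1.47244459e-04,
        3.91836642e-03,  4.69547516e-06]), 'eef_pos': array([ 0.26945513, -0.61833516,  0.23023921]), 'tcp_rot': array([ 0.38793667,  0.59195795, -0.38707602,  0.59098485]), 'contact_force': array([-0.01422935,  0.00203286, -0.52668253]), 'wrist_torque': array([0.00450547, 0.00783249, 0.01768567]), 'opening': 1.0018639529967852}
[[-0.     0.917  0.399]
 [ 0.002  0.399 -0.917]
 [-1.     0.    -0.002]]
```

View pics/top0.png

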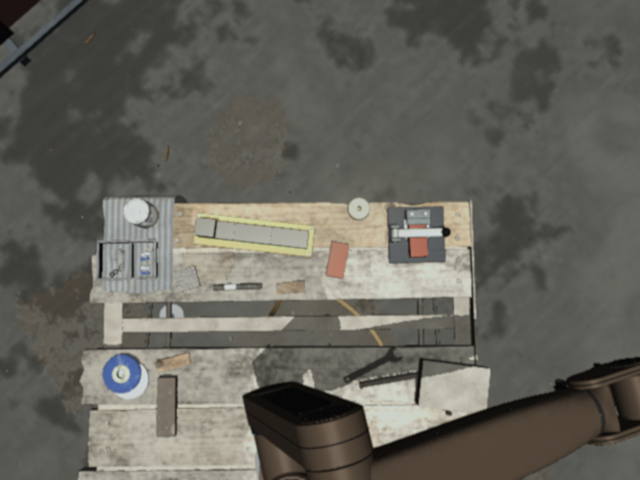

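View pics/scene0.png

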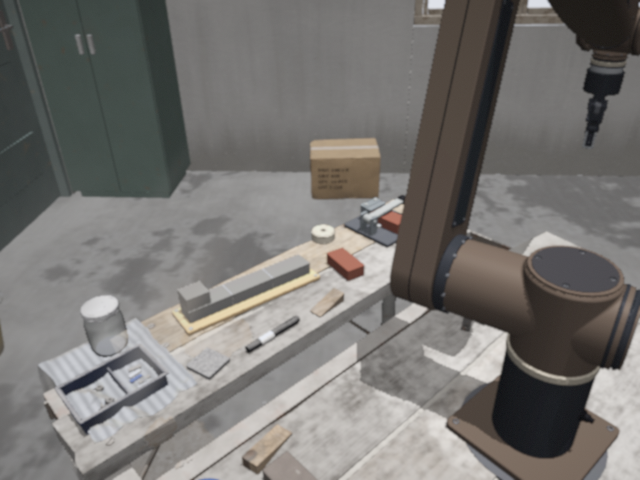

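The top view shows the wall along about (195,228) to (313,240), the loose stone at (338,260), the jig at (417,235) with its knob at (446,232), and the half stone at (205,227). The scene view confirms the layout. Next come rough positions.

```bash
python3 - <<'E'
from h import *
c=load('top0')
img=c['color']; hsv=cv2.cvtColor(img,cv2.COLOR_RGB2HSV)
m=((hsv[...,0]<10)|(hsv[...,0]>172))&(hsv[...,1]>110)&(hsv[...,2]>60); m=m.astype(np.uint8); 
n,l,st,ce=cv2.connectedComponentsWithStats(m)
for i in range(1,n):
    if st[i,4]>40:
        pts=np.argwhere(l==i)[:,::-1].astype(np.float32); r=cv2.minAreaRect(pts); print(st[i],r, atz(c,*r[0],.03).round(4))
        b=cv2.boxPoints(r); print([atz(c,*p,.03)[:2].round(3) for p in b])
for nm,(u,v),z in [('knob',(446,232),.049),('hinge',(396,233),.05),('half',(205,227),.072),('wallL',(216,228),.042),('wallR',(308,240),.042),('wheel',(358,208),.025),('tile',(186,276),.01),('pen',(237,287),.017),('wedge',(291,287),.022)]:
    print(nm,atz(c,u,v,z).round(3))
crop=cv2.resize(img[190:305,170:480],None,fx=2.58,fy=2.58,interpolation=cv2.INTER_CUBIC)
cv2.imwrite('pics/topcrop.png',crop[...,::-1])
w=load('wrist0'); s=ctrl.get_state(); T=R.from_quat(s['tcp_rot']).as_matrix(); V=w['view']
print('cam in tool',(T.T@(-V[:3,:3].T@V[:3,3]-s['eef_pos'])).round(4)); print((V[:3,:3]@T).round(4).tolist())
E
```

```text
[409 238  19  19 331] ((418.0, 247.0), (18.0, 18.0), 0.0) [ 0.5639 -0.3017  0.03  ]
[array([ 0.54 , -0.278]), array([ 0.587, -0.278]), array([ 0.588, -0.325]), array([ 0.541, -0.325])]
knob [ 0.603 -0.371  0.049]
hinge [ 0.597 -0.241  0.05 ]
half [0.598 0.25  0.072]
wallL [0.599 0.227 0.042]
wallR [ 0.574 -0.014  0.042]
wheel [ 0.664 -0.143  0.025]
tile [0.473 0.307 0.01 ]
pen [0.448 0.17  0.017]
wedge [0.451 0.028 0.022]
cam in tool [-0.1433  0.0711 -0.0003]
[[0.0009, -0.0008, 1.0], [-0.276, -0.9612, -0.0006], [0.9612, -0.276, -0.0011]]
```

View pics/topcrop.png

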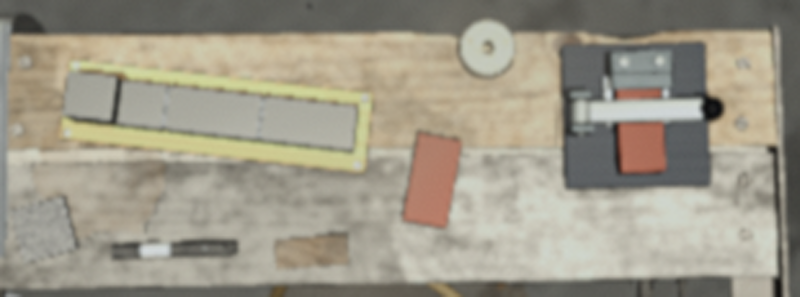

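```bash
cat >> h.py <<'E'
def plan(p,head):
    """print shift,turn (units of the move) from the measured pose to pos p, tool down, jaw-axis heading head"""
    s=ctrl.get_state(); T=R.from_quat(s['tcp_rot'])
    z=[np.cos(head),np.sin(head),0]; x=[0,0,-1]; y=np.cross(z,x)
    G=R.from_matrix(np.column_stack([x,y,z]))
    sh=T.inv().apply(np.asarray(p)-s['eef_pos'])/.3; tu=(T.inv()*G).as_rotvec()/(np.pi/2)
    print('shift',sh.round(4).tolist(),'turn',tu.round(4).tolist(),'rows',np.ceil(max(np.linalg.norm(sh)*300/41.7,np.linalg.norm(tu)*90/7.16)))
E
python3 - <<'E'
from h import *
plan([.40,-.35,.23],-1.4)
plan([.51,-.10,.20],-1.725)
E
```

```text
shift [0.0022, 0.7561, -0.6462] turn [0.1528, -0.0012, -0.0] rows 8.0
shift [0.1035, 1.4251, -1.2636] turn [0.3597, -0.0012, 0.0002] rows 14.0
```

Emit:
play_rows(rows=[[100, [0, 0.756, -0.646], [0.15, 0, 0]], [100, [0, 0.756, -0.646], [0.15, 0, 0]], [100, [0, 0.756, -0.646], [0.15, 0, 0]], [100, [0, 0.756, -0.646], [0.15, 0, 0]], [100, [0, 0.756, -0.646], [0.15, 0, 0]], [100, [0, 0.756, -0.646], [0.15, 0, 0]], [100, [0, 0.756, -0.646], [0.15, 0, 0]], [100, [0, 0.756, -0.646], [0.15, 0, 0]]])

```text
time: 0.82
eef_pos: [0.4018, -0.3453, 0.2309]
tcp_rot: [0.454, 0.543, -0.452, 0.542]
contact_force: [1.2, -0.4, -0.7]
opening: 1.001
```

```bash
python3 - <<'E'
from h import *
plan([.50,-.10,.20],-1.725)
E
```

```text
shift [0.1055, 0.4682, -0.7455] turn [0.2127, -0.0019, -0.0003] rows 7.0
```

Emit:
play_rows(rows=[[100, [0.105, 0.468, -0.745], [0.212, 0, 0]], [100, [0.105, 0.468, -0.745], [0.212, 0, 0]], [100, [0.105, 0.468, -0.745], [0.212, 0, 0]], [100, [0.105, 0.468, -0.745], [0.212, 0, 0]], [100, [0.105, 0.468, -0.745], [0.212, 0, 0]], [100, [0.105, 0.468, -0.745], [0.212, 0, 0]], [100, [0.105, 0.468, -0.745], [0.212, 0, 0]], [100, [0.105, 0.468, -0.745], [0.212, 0, 0]], [100, [0.105, 0.468, -0.745], [0.212, 0, 0]]])

```text
time: 1.57
eef_pos: [0.4994, -0.1053, 0.1994]
tcp_rot: [-0.537, -0.46, 0.538, -0.46]
contact_force: [-0.3, -0.4, 0.5]
opening: 0.997
```

```bash
python3 - <<'E'
from h import *
shot('wrist','w1'); print(ctrl.get_state()['eef_pos'])
E
```

```text
[ 0.49936107 -0.10633242  0.19968153]
```

View pics/w1.png

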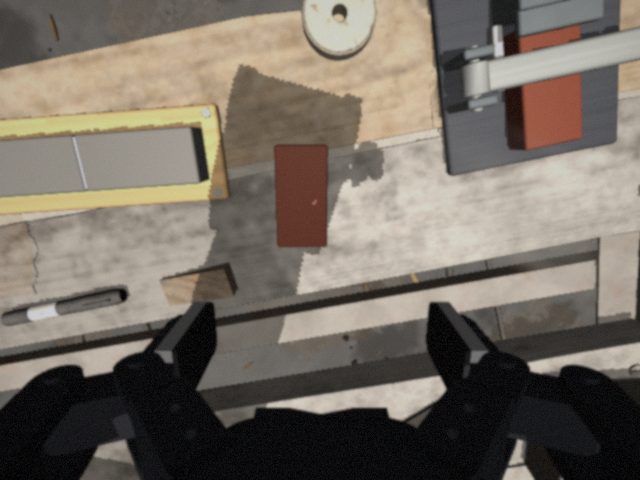

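The stone is at (276..327, 145..247), about square to the view. The wall's free end shows at (193,128) to (195,182), and the jig stone and hinge are at the upper right.

```bash
cat >> h.py <<'E'
def reds(c,amin=1500):
    h=cv2.cvtColor(cv2.GaussianBlur(c['color'],(3,3),0),cv2.COLOR_RGB2HSV)
    m=(((h[...,0]<9)|(h[...,0]>172))&(h[...,1]>120)&(h[...,2]>45)).astype(np.uint8)
    m=cv2.morphologyEx(m,cv2.MORPH_OPEN,np.ones((5,5)))
    out=[]
    for k in cv2.findContours(m,cv2.RETR_EXTERNAL,cv2.CHAIN_APPROX_NONE)[0]:
        if cv2.contourArea(k)>amin: out.append(cv2.minAreaRect(k))
    return out
E
python3 - <<'E'
from h import *
c=load('w1')
for r in reds(c):
    b=cv2.boxPoints(r); P=np.array([atz(c,*p,.03) for p in b])
    e1,e2=P[1]-P[0],P[2]-P[1]; L=e1 if np.hypot(*e1[:2])>np.hypot(*e2[:2]) else e2
    if L[0]<0:L=-L
    print(b.round(1).tolist(),P.mean(0).round(4),np.hypot(*e1[:2]).round(4),np.hypot(*e2[:2]).round(4),'axis',np.arctan2(L[1],L[0]).round(4))
for p in [(190,128),(195,182)]: print(atz(c,*p,.042).round(4))
r=reds(c)
plan([.525,-.08,.12],-1.725)
E
```

```text
[[275.0, 146.0], [325.0, 146.0], [325.0, 245.0], [275.0, 245.0]] [ 0.5254 -0.0897  0.03  ] 0.0425 0.0876 axis -0.1529
[[518.5, 78.69999694824219], [579.0, 74.5], [583.7999877929688, 144.3000030517578], [523.2999877929688, 148.5]] [ 0.5627 -0.3073  0.03  ] 0.0483 0.0562 axis 0.114
[ 0.5962 -0.0128  0.042 ]
[ 0.5536 -0.0059  0.042 ]
shift [0.2655, 0.0708, -0.1002] turn [-0.0018, 0.0004, 0.0003] rows 3.0
```

Emit:
play_rows(rows=[[100, [0.3, 0.08, -0.06], [0, 0, 0]], [100, [0.3, 0.08, -0.06], [0, 0, 0]], [100, [0.3, 0.08, -0.06], [0, 0, 0]], [100, [0.3, 0.08, -0.06], [0, 0, 0]], [100, [0.3, 0.08, -0.06], [0, 0, 0]]])

```text
time: 2.03
eef_pos: [0.5257, -0.0932, 0.1101]
tcp_rot: [-0.538, -0.459, 0.538, -0.458]
contact_force: [1.1, -0.6, 0.3]
opening: 0.999
```

```bash
python3 - <<'E'
from h import *
a=load('w1');c=shot('wrist','w2'); print(ctrl.get_state()['eef_pos'])
ra=cv2.boxPoints(reds(a)[0])
for r in reds(c):
    b=cv2.boxPoints(r); print(b.round(1).tolist(), [atz(c,*p,.03).round(4).tolist() for p in b])
    print([atz(a,*p,.03).round(4).tolist() for p in ra])
    for p in b:
        q=min(ra,key=lambda q:np.hypot(*(atz(a,*q,.03)-atz(c,*p,.03))[:2])); print(tri([(a,*q),(c,*p)]).round(4))
E
```

```text
[ 0.52666493 -0.09345243  0.1115378 ]
[[284.0, 314.0], [284.0, 183.0], [353.0, 183.0], [353.0, 314.0]] [[0.4861, -0.0598, 0.03], [0.5748, -0.0768, 0.03], [0.568, -0.1193, 0.03], [0.4785, -0.1071, 0.03]]
[[0.5719, -0.0762, 0.03], [0.5653, -0.1182, 0.03], [0.4787, -0.1048, 0.03], [0.4858, -0.0595, 0.03]]
[ 0.4855 -0.0594  0.0286]
[ 0.5721 -0.073   0.0014]
[ 0.5656 -0.1193  0.0156]
[ 0.4799 -0.106   0.0331]
```

View pics/w2.png

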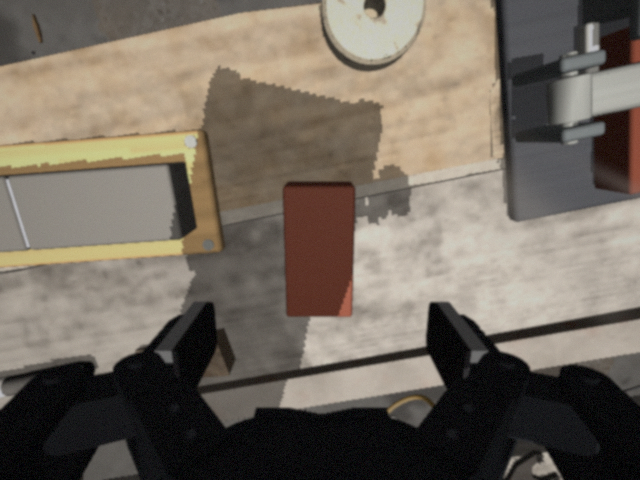

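Two views put the stone's top at about 30 mm, as stated. Its centre is at (0.5265, -0.0905), axis -0.153. I'll descend and grip.

Emit:
play_rows(rows=[[100, [0.12, 0, -0.01], [0, 0, 0]], [100, [0.22, 0, -0.01], [0, 0, 0]], [100, [0.3, 0, -0.01], [0, 0, 0]], [100, [0.352, 0, -0.01], [0, 0, 0]], [100, [0.352, 0, -0.01], [0, 0, 0]], [0, [0.352, 0, -0.01], [0, 0, 0]], [0, [0.352, 0, -0.01], [0, 0, 0]], [0, [0.352, 0, -0.01], [0, 0, 0]], [0, [0.352, 0, -0.01], [0, 0, 0]], [0, [0.352, 0, -0.01], [0, 0, 0]]], force=60)

```text
time: 2.92
eef_pos: [0.5288, -0.0903, 0.0072]
tcp_rot: [0.539, 0.457, -0.537, 0.461]
contact_force: [-1.7, -1.9, 6.1]
opening: 0.525
```

Emit:
play_rows(rows=[[0, [0, 0, 0], [0, 0, 0]], [0, [0, 0, 0], [0, 0, 0]], [0, [0, 0, 0], [0, 0, 0]], [0, [0, 0, 0], [0, 0, 0]]])

```text
time: 3.25
eef_pos: [0.5287, -0.0903, 0.0072]
tcp_rot: [0.538, 0.457, -0.537, 0.461]
contact_force: [-1.2, -1.8, 7.0]
opening: 0.526
```

Emit:
play_rows(rows=[[0, [-0.05, 0, 0], [0, 0, 0]], [0, [-0.15, 0, 0], [0, 0, 0]], [0, [-0.28, 0, 0], [0, 0, 0]], [0, [-0.4, 0, 0], [0, 0, 0]], [0, [-0.5, 0, 0], [0, 0, 0]], [0, [-0.5, 0, 0], [0, 0, 0]]])

```text
time: 3.75
eef_pos: [0.5306, -0.0904, 0.1623]
tcp_rot: [0.54, 0.455, -0.535, 0.464]
contact_force: [1.8, -0.2, -3.0]
opening: 0.524
```

```bash
python3 - <<'E'
from h import *
s=ctrl.get_state();print(s['eef_pos'],s['contact_force'],s['opening'])
plan([.56,.03,.16],-.9);plan([.592,.14,.16],-.113)
E
```

```text
[ 0.53058971 -0.09037522  0.16234299] [ 1.771222   -0.21654271 -2.96284475] 0.5237884461178898
shift [0.0072, 0.0338, -0.4117] turn [-0.5273, 0.0054, -0.0079] rows 7.0
shift [0.0069, 0.0816, -0.7905] turn [-1.0283, 0.0088, -0.0057] rows 13.0
```

Emit:
play_rows(rows=[[0, [0.007, 0.034, -0.41], [-0.527, 0, 0]], [0, [0.007, 0.034, -0.41], [-0.527, 0, 0]], [0, [0.007, 0.034, -0.41], [-0.527, 0, 0]], [0, [0.007, 0.034, -0.41], [-0.527, 0, 0]], [0, [0.007, 0.034, -0.41], [-0.527, 0, 0]], [0, [0.007, 0.034, -0.41], [-0.527, 0, 0]], [0, [0.007, 0.034, -0.41], [-0.527, 0, 0]], [0, [0.007, 0.034, -0.41], [-0.527, 0, 0]]])

```text
time: 4.42
eef_pos: [0.5544, 0.0313, 0.15]
tcp_rot: [0.307, 0.638, -0.308, 0.636]
contact_force: [-0.4, -0.5, -3.7]
opening: 0.524
```

```bash
python3 - <<'E'
from h import *
plan([.592,.14,.16],-.113)
E
```

```text
shift [-0.0337, 0.3236, -0.2057] turn [-0.5005, -0.0022, 0.0008] rows 7.0
```

Emit:
play_rows(rows=[[0, [-0.033, 0.324, -0.206], [-0.5, 0, 0]], [0, [-0.033, 0.324, -0.206], [-0.5, 0, 0]], [0, [-0.033, 0.324, -0.206], [-0.5, 0, 0]], [0, [-0.033, 0.324, -0.206], [-0.5, 0, 0]], [0, [-0.033, 0.324, -0.206], [-0.5, 0, 0]], [0, [-0.033, 0.324, -0.206], [-0.5, 0, 0]], [0, [-0.033, 0.324, -0.206], [-0.5, 0, 0]], [0, [-0.033, 0.324, -0.206], [-0.5, 0, 0]], [0, [-0.033, 0.324, -0.206], [-0.5, 0, 0]]])

```text
time: 5.17
eef_pos: [0.5929, 0.1395, 0.1607]
tcp_rot: [0.042, 0.707, -0.042, 0.705]
contact_force: [-1.0, -0.0, -4.2]
opening: 0.524
```

```bash
python3 - <<'E'
from h import *
shot('wrist','w3'); s=ctrl.get_state();print(s['eef_pos'],R.from_quat(s['tcp_rot']).as_matrix().round(3).tolist())
E
```

```text
[0.59305986 0.13946018 0.16102799] [[-0.002, 0.118, 0.993], [-0.0, 0.993, -0.118], [-1.0, -0.0, -0.002]]
```

View pics/w3.png

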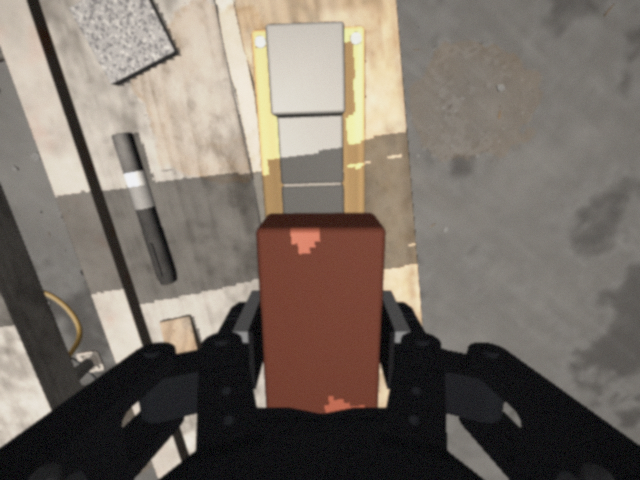

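Half stone top: corners (268,25), (343,23), (344,110), (275,113). The free end edge is at row ~112. The held stone lies square in the jaws, leading edge near row 229.

```bash
python3 - <<'E'
from h import *
c=load('w3'); g=cv2.cvtColor(c['color'],cv2.COLOR_RGB2GRAY).astype(float)
P=[atz(c,*p,.072) for p in [(268,25),(343,23),(344,110),(275,113)]]
for p in P: print(p.round(4))
print('len/width',[np.linalg.norm(P[i]-P[(i+1)%4]).round(4) for i in range(4)])
# base course edges at z .042 : rows 130..210
for p in [(279,130),(283,205),(343,130),(344,205)]: print('base',atz(c,*p,.042).round(4))
# profile scans
for v in (40,70,100): print(v, np.round(g[v,262:350:1]).astype(int).tolist())
print('col310',g[100:125,310].astype(int).tolist())
for v in (135,150,170): print(v, g[v,272:290].astype(int).tolist(), g[v,336:352].astype(int).tolist())
print('stone',g[225,250:270].astype(int).tolist(),g[225,376:392].astype(int).tolist())
print(reds(c))
E
```

```text
[0.5789 0.2779 0.072 ]
[0.6221 0.2738 0.072 ]
[0.6179 0.2268 0.072 ]
[0.5756 0.2301 0.072 ]
len/width [np.float64(0.0433), np.float64(0.0471), np.float64(0.0424), np.float64(0.0479)]
base [0.5732 0.2213 0.042 ]
base [0.5681 0.1683 0.042 ]
base [0.6179 0.2159 0.042 ]
base [0.6132 0.1629 0.042 ]
40 [237, 235, 226, 199, 170, 170, 184, 195, 202, 203, 203, 201, 202, 202, 203, 203, 203, 204, 204, 203, 202, 203, 202, 203, 202, 201, 203, 201, 202, 203, 202, 202, 200, 201, 203, 202, 203, 204, 200, 201, 202, 202, 201, 202, 202, 201, 201, 202, 204, 203, 203, 200, 204, 202, 201, 203, 202, 201, 200, 202, 202, 201, 200, 200, 199, 204, 200, 202, 202, 201, 200, 200, 202, 203, 200, 201, 198, 200, 196, 184, 170, 159, 193, 221, 227, 225, 221, 213]
70 [227, 228, 226, 224, 220, 203, 179, 175, 191, 211, 210, 214, 213, 213, 213, 212, 213, 213, 215, 214, 213, 214, 215, 212, 214, 212, 213, 211, 214, 213, 211, 214, 211, 211, 213, 211, 213, 210, 212, 213, 213, 213, 211, 213, 213, 213, 209, 209, 212, 212, 212, 211, 211, 211, 211, 210, 211, 211, 211, 209, 207, 209, 211, 209, 206, 206, 209, 210, 206, 208, 209, 20
[... 698 characters left out ...]
 189, 202, 217, 220, 220, 218, 219, 219, 218, 218, 217] [211, 212, 208, 209, 195, 171, 149, 144, 159, 165, 179, 209, 227, 231, 231, 231]
150 [226, 225, 228, 228, 226, 223, 209, 184, 186, 208, 217, 220, 221, 221, 220, 219, 220, 220] [119, 119, 122, 116, 114, 109, 110, 133, 155, 162, 162, 160, 158, 156, 155, 155]
170 [145, 148, 143, 144, 147, 146, 144, 139, 120, 106, 105, 111, 114, 116, 111, 115, 117, 114] [118, 118, 119, 113, 116, 113, 118, 141, 155, 161, 164, 160, 160, 158, 156, 156]
stone [103, 102, 105, 108, 110, 115, 117, 116, 101, 85, 62, 50, 43, 36, 40, 44, 38, 41, 39, 41] [42, 40, 38, 42, 53, 72, 100, 122, 129, 135, 136, 141, 142, 142, 143, 144]
[((320.5, 314.0), (198.0, 125.0), 90.0)]
```

```bash
python3 - <<'E'
from h import *
c=load('w3')
A=[]
for v,l,r,z in [(40,265.5,343,.072),(70,267.5,344,.072),(100,269.5,344.5,.072),(135,277.2,343.2,.042),(150,278.5,343,.042),(170,279.5,343,.042)]:
    p,q=atz(c,l,v,z),atz(c,r,v,z); A.append((p+q)/2); print(v,p.round(4),q.round(4),'w',np.linalg.norm(p-q).round(4))
A=np.array(A); k=np.polyfit(A[:,1],A[:,0],1); print('psi from mid',-np.arctan(k[0]),'mid x at y=.228',np.polyval(k,.228),'resid',(A[:,0]-np.polyval(k,A[:,1])).round(4))
print('end', atz(c,307,112,.072).round(4))
print('foot',[atz(c,310,v,.042).round(4) for v in (115,116,117)])
# held stone: top at TCP z -.007+.03
zt=.161-.0075+.03
for p in [(259.5,232),(382,232),(266,400),(378,400),(321,229)]: print('held',atz(c,*p,zt).round(4))
print('held front bottom',atz(c,321,214,zt-.03).round(4), 'front top', atz(c,321,230,zt).round(4))
E
```

```text
40 [0.5763 0.2704 0.072 ] [0.6212 0.265  0.072 ] w 0.0453
70 [0.5749 0.2545 0.072 ] [0.6202 0.2491 0.072 ] w 0.0456
100 [0.5734 0.2379 0.072 ] [0.6188 0.2325 0.072 ] w 0.0457
135 [0.5714 0.2181 0.042 ] [0.6177 0.2126 0.042 ] w 0.0466
150 [0.5708 0.2079 0.042 ] [0.6165 0.2024 0.042 ] w 0.046
170 [0.5694 0.1939 0.042 ] [0.6151 0.1885 0.042 ] w 0.046
psi from mid -0.08337162816956839 mid x at y=.228 0.5954836126795156 resid [-0.0001  0.      0.      0.0001  0.0001 -0.0002]
end [0.5952 0.2284 0.072 ]
foot [array([0.5961, 0.2286, 0.042 ]), array([0.596 , 0.2279, 0.042 ]), array([0.596 , 0.2273, 0.042 ])]
held [0.5769 0.1823 0.1835]
held [0.6195 0.1772 0.1835]
held [0.5678 0.1128 0.1835]
held [0.6128 0.1075 0.1835]
held [0.5984 0.1808 0.1835]
held front bottom [0.5983 0.1802 0.1535] front top [0.5984 0.1804 0.1835]
```

The wall is consistent: laying point (0.5955, 0.228), psi -0.083, and the 0.072 and 0.042 planes agree. The rough end from w1 fits within 2 mm.

```bash
python3 - <<'E'
from h import *
plan([.5913,.177,.073],-.083)
E
```

```text
shift [0.2934, 0.1236, -0.0201] turn [-0.0222, -0.001, 0.0001] rows 3.0
```

Emit:
play_rows(rows=[[0, [0, 0.123, -0.02], [-0.022, 0, 0]], [0, [0.1, 0.123, -0.02], [-0.022, 0, 0]], [0, [0.2, 0.123, -0.02], [-0.022, 0, 0]], [0, [0.26, 0.123, -0.02], [-0.022, 0, 0]], [0, [0.293, 0.123, -0.02], [-0.022, 0, 0]], [0, [0.293, 0.123, -0.02], [-0.022, 0, 0]], [0, [0.293, 0.123, -0.02], [-0.022, 0, 0]]])

```text
time: 5.8
eef_pos: [0.5921, 0.1768, 0.0742]
tcp_rot: [0.029, 0.707, -0.029, 0.706]
contact_force: [0.1, -0.9, -4.0]
opening: 0.522
```

```bash
python3 - <<'E'
from h import *
c=shot('wrist','w4'); s=ctrl.get_state();print(s['eef_pos'],s['contact_force']); plan([.5913,.177,.052],-.083)
e=lambda p:proj(c,p).round(1)
print('predicted half corners',e([.5955-.0229,.2282+.0019,.072]),e([.5955+.0229,.2282-.0019,.072]))
E
```

```text
[0.5931036  0.17693453 0.07550733] [ 0.95673693  0.43902006 -3.29793442]
shift [0.0783, -0.0003, -0.0062] turn [0.0008, 0.0015, -0.0004] rows 1.0
predicted half corners [261.3 191.1] [373.6 191.1]
```

View pics/w4.png

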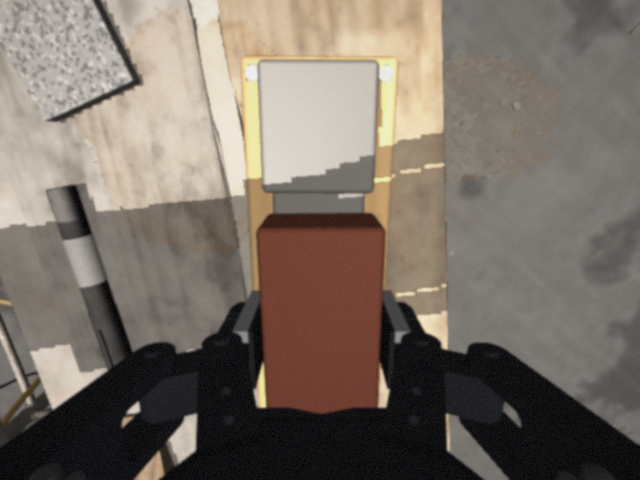

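The half stone's end corners land at (261,191) and (374,190), as predicted (261,191) and (374,191). It is parallel to the held stone. I'll lower slowly.

Emit:
play_rows(rows=[[0, [0.02, 0, -0.005], [0, 0, 0]], [0, [0.04, 0, -0.005], [0, 0, 0]], [0, [0.055, 0, -0.005], [0, 0, 0]], [0, [0.065, 0, -0.005], [0, 0, 0]], [0, [0.07, 0, -0.005], [0, 0, 0]], [0, [0.07, 0, -0.005], [0, 0, 0]], [0, [0.07, 0, -0.005], [0, 0, 0]]])

```text
time: 6.43
eef_pos: [0.5905, 0.1771, 0.0531]
tcp_rot: [0.029, 0.707, -0.029, 0.707]
contact_force: [-1.1, 0.0, -3.7]
opening: 0.526
```

Emit:
play_rows(rows=[[0, [0, 0, 0], [0, 0, 0]], [0, [0, 0, 0], [0, 0, 0]]])

```text
time: 6.6
eef_pos: [0.5907, 0.1771, 0.0535]
tcp_rot: [0.029, 0.706, -0.029, 0.707]
contact_force: [-0.9, 0.7, -4.3]
opening: 0.524
```

Emit:
play_rows(rows=[[0, [0.004, 0, 0], [0, 0, 0]], [0, [0.007, 0, 0], [0, 0, 0]], [0, [0.01, 0, 0], [0, 0, 0]], [0, [0.01, 0, 0], [0, 0, 0]], [0, [0.01, 0, 0], [0, 0, 0]]])

```text
time: 7.02
eef_pos: [0.5903, 0.1771, 0.05]
tcp_rot: [0.029, 0.707, -0.029, 0.706]
contact_force: [0.1, 0.6, -4.4]
opening: 0.522
```

Emit:
play_rows(rows=[[0, [0.003, 0, 0], [0, 0, 0]], [0, [0.003, 0, 0], [0, 0, 0]], [0, [0.003, 0, 0], [0, 0, 0]]])

```text
time: 7.27
eef_pos: [0.5906, 0.1771, 0.0495]
tcp_rot: [0.029, 0.706, -0.029, 0.707]
contact_force: [0.7, 0.6, -3.5]
opening: 0.525
```

Emit:
play_rows(rows=[[0, [0, 0.006, 0], [0, 0, 0]], [0, [0, 0.012, 0], [0, 0, 0]], [0, [0, 0.018, 0], [0, 0, 0]], [0, [0, 0.018, 0], [0, 0, 0]], [0, [0, 0.018, 0], [0, 0, 0]]])

```text
time: 7.68
eef_pos: [0.5911, 0.1829, 0.0494]
tcp_rot: [0.029, 0.706, -0.028, 0.707]
contact_force: [1.1, 0.9, -2.5]
opening: 0.522
```

Emit:
play_rows(rows=[[0, [0, 0.003, 0], [0, 0, 0]], [0, [0, 0.006, 0], [0, 0, 0]], [0, [0, 0.006, 0], [0, 0, 0]]])

```text
time: 7.93
eef_pos: [0.5912, 0.1843, 0.0494]
tcp_rot: [0.029, 0.706, -0.029, 0.707]
contact_force: [-0.6, -0.9, -1.1]
opening: 0.524
```

Emit:
play_rows(rows=[[0, [0, 0.003, 0], [0, 0, 0]], [0, [0, 0.003, 0], [0, 0, 0]], [0, [0, 0.003, 0], [0, 0, 0]]])

```text
time: 8.18
eef_pos: [0.5912, 0.1851, 0.0494]
tcp_rot: [0.029, 0.706, -0.029, 0.707]
contact_force: [-0.8, -1.3, -0.7]
opening: 0.523
```

Emit:
play_rows(rows=[[0, [0, 0.003, 0], [0, 0, 0]], [0, [0, 0.003, 0], [0, 0, 0]], [0, [0, 0.003, 0], [0, 0, 0]]])

```text
time: 8.43
eef_pos: [0.5912, 0.1851, 0.0494]
tcp_rot: [0.028, 0.707, -0.029, 0.706]
contact_force: [-0.8, -5.3, -0.1]
opening: 0.524
```

Emit:
play_rows(rows=[[0, [0, 0.003, 0], [0, 0, 0]], [0, [0, 0.003, 0], [0, 0, 0]], [0, [0, 0.003, 0], [0, 0, 0]]])

```text
time: 8.68
eef_pos: [0.5912, 0.1851, 0.0495]
tcp_rot: [0.027, 0.707, -0.03, 0.706]
contact_force: [-1.4, -7.7, 1.6]
opening: 0.524
```

Emit:
play_rows(rows=[[0, [0, 0.003, 0], [0, 0, 0]], [0, [0, 0.003, 0], [0, 0, 0]], [0, [0, 0.003, 0], [0, 0, 0]]])

```text
time: 8.93
eef_pos: [0.5912, 0.1851, 0.0495]
tcp_rot: [0.027, 0.707, -0.03, 0.706]
contact_force: [-1.5, -10.6, 2.0]
opening: 0.525
```

Contact is firm: the TCP stopped at y 0.1851 with the push rising to 10 N. I'll ease off and release.

Emit:
play_rows(rows=[[0, [0, -0.005, 0], [0, 0, 0]], [0, [0, -0.005, 0], [0, 0, 0]], [70, [0, -0.005, 0], [0, 0, 0]], [80, [0, -0.005, 0], [0, 0, 0]], [100, [0, -0.005, 0], [0, 0, 0]], [100, [0, -0.005, 0], [0, 0, 0]], [100, [0, -0.005, 0], [0, 0, 0]], [100, [0, -0.005, 0], [0, 0, 0]]])

```text
time: 9.6
eef_pos: [0.5913, 0.1867, 0.0493]
tcp_rot: [0.029, 0.706, -0.028, 0.707]
contact_force: [-0.2, 0.8, -1.3]
opening: 1.001
```

Emit:
play_rows(rows=[[100, [-0.05, 0, 0], [0, 0, 0]], [100, [-0.12, 0, 0], [0, 0, 0]], [100, [-0.22, 0, 0], [0, 0, 0]], [100, [-0.32, 0, 0], [0, 0, 0]], [100, [-0.4, 0, 0], [0, 0, 0]], [100, [-0.4, 0, 0], [0, 0, 0]], [100, [-0.4, 0, 0], [0, 0, 0]]])

```text
time: 10.18
eef_pos: [0.5924, 0.1867, 0.1717]
tcp_rot: [0.029, 0.705, -0.028, 0.708]
contact_force: [-0.1, -0.3, -0.0]
opening: 1.0
```

```bash
python3 - <<'E'
from h import *
c=shot('wrist','w5'); print(ctrl.get_state()['eef_pos'])
plan([.45,-.08,.20],-.083)
for r in reds(c):
    b=cv2.boxPoints(r); P=np.array([atz(c,*p,.072) for p in b]); print(r,P[:,:2].round(4).tolist(),P.mean(0))
E
```

```text
[0.59118275 0.18647249 0.16949119]
shift [-0.1022, -0.9233, -0.3974] turn [0.0014, 0.0004, -0.0002] rows 8.0
((318.5, 248.0), (118.0, 63.0), 90.0) [[0.5737, 0.2285], [0.6165, 0.2249], [0.6113, 0.1368], [0.5642, 0.1408]] [0.59139843 0.18274287 0.072     ]
```

View pics/w5.png

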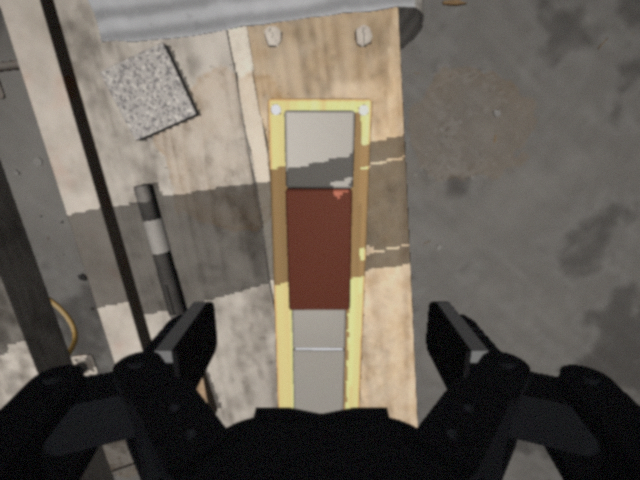

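The first stone sits tight at (287..352, 188..309) and flush; centre (0.5914, 0.1827) is 46 mm from the laying point. Next is the jig.

Emit:
play_rows(rows=[[100, [-0.15, -0.86, 0.02], [-0.036, 0, 0]], [100, [-0.15, -0.86, 0.02], [-0.036, 0, 0]], [100, [-0.15, -0.86, 0.02], [-0.036, 0, 0]], [100, [-0.15, -0.86, 0.02], [-0.036, 0, 0]], [100, [-0.15, -0.86, 0.02], [-0.036, 0, 0]], [100, [-0.15, -0.86, 0.02], [-0.036, 0, 0]], [100, [-0.15, -0.86, 0.02], [-0.036, 0, 0]], [100, [-0.15, -0.86, 0.02], [-0.036, 0, 0]]])

```text
time: 10.9
eef_pos: [0.5757, -0.0742, 0.213]
tcp_rot: [0.01, 0.708, -0.01, 0.706]
contact_force: [1.1, 0.1, 0.1]
opening: 0.995
```

```bash
python3 - <<'E'
from h import *
plan([.575,-.325,.22],.03)
E
```

```text
shift [-0.0234, -0.8357, 0.022] turn [-0.0376, -0.0011, -0.0001] rows 7.0
```

Emit:
play_rows(rows=[[100, [-0.023, -0.83, 0.022], [-0.037, 0, 0]], [100, [-0.023, -0.83, 0.022], [-0.037, 0, 0]], [100, [-0.023, -0.83, 0.022], [-0.037, 0, 0]], [100, [-0.023, -0.83, 0.022], [-0.037, 0, 0]], [100, [-0.023, -0.83, 0.022], [-0.037, 0, 0]], [100, [-0.023, -0.83, 0.022], [-0.037, 0, 0]], [100, [-0.023, -0.83, 0.022], [-0.037, 0, 0]], [100, [-0.023, -0.83, 0.022], [-0.037, 0, 0]]])

```text
time: 11.57
eef_pos: [0.5765, -0.3205, 0.2187]
tcp_rot: [-0.01, 0.708, 0.012, 0.706]
contact_force: [-0.4, 0.5, -0.4]
opening: 1.001
```

```bash
python3 - <<'E'
from h import *
c=shot('wrist','w6'); print(ctrl.get_state()['eef_pos'])
E
```

```text
[ 0.57669496 -0.31899429  0.21885962]
```

View pics/w6.png

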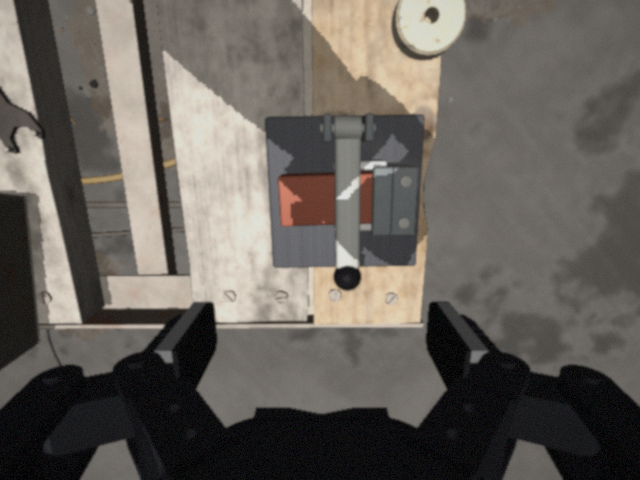

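The knob is at (347,278), the hinge axis centre at (347,128). The stone's front end is at column ~280, rows 177 to 227, and the claw spans columns 373 to 418.

```bash
python3 - <<'E'
from h import *
c=load('w6')
k=atz(c,347,278,.049);h=atz(c,347,128,.050);print(k,h,np.linalg.norm(k-h))
for p in [(266,117),(422,115),(416,265),(274,267)]: print('board',atz(c,*p,.012).round(4))
f1,f2=atz(c,279,178,.042),atz(c,281,227,.042); print(f1,f2,np.linalg.norm(f1-f2))
d=(k-h)/np.linalg.norm(k-h);print('bar heading',np.arctan2(d[1],d[0]),'jig x heading',np.arctan2(d[1],d[0])+np.pi/2)
r=reds(c,300);print(r)
plan([k[0],k[1],.12],np.arctan2(d[1],d[0])+np.pi/2)
E
```

```text
[ 0.60289921 -0.37174614  0.049     ] [ 0.59599353 -0.2373955   0.05      ] 0.13453171833126082
board [ 0.5226 -0.2284  0.012 ]
board [ 0.6676 -0.2222  0.012 ]
board [ 0.6773 -0.3694  0.012 ]
board [ 0.5293 -0.3763  0.012 ]
[ 0.53812925 -0.28127504  0.042     ] [ 0.53991714 -0.32602066  0.042     ] 0.04478131990092101
bar heading -1.5194411276019375 jig x heading 0.051355199192959056
[((306.9488525390625, 198.77294921875), (49.248931884765625, 52.78752517700195), 87.61405944824219), ((366.5, 197.0), (48.0, 9.0), 90.0)]
shift [0.3287, -0.1798, 0.0822] turn [-0.0113, -0.0015, -0.0021] rows 3.0
```

Emit:
play_rows(rows=[[100, [0.1, -0.18, 0.082], [-0.01, 0, 0]], [100, [0.2, -0.18, 0.082], [-0.01, 0, 0]], [100, [0.328, -0.18, 0.082], [-0.01, 0, 0]], [100, [0.328, -0.18, 0.082], [-0.01, 0, 0]], [100, [0.328, -0.18, 0.082], [-0.01, 0, 0]], [100, [0.328, -0.18, 0.082], [-0.01, 0, 0]]])

```text
time: 12.12
eef_pos: [0.6042, -0.3717, 0.1238]
tcp_rot: [-0.018, 0.707, 0.018, 0.707]
contact_force: [0.9, 1.0, 0.8]
opening: 0.996
```

```bash
python3 - <<'E'
from h import *
a=load('w6');c=shot('wrist','w7'); print(ctrl.get_state()['eef_pos'],c['view'][:3,:3].T@-c['view'][:3,3])
print('pred',proj(c,[.6029,-.3717,.049]),proj(c,[.5967,-.2419,.049]))
E
```

```text
[ 0.60492452 -0.3726571   0.12577368] [ 0.60117628 -0.30096782  0.26726046]
pred [317.84069698 255.83326309] [318.00237141  28.75068692]
```

View pics/w7.png

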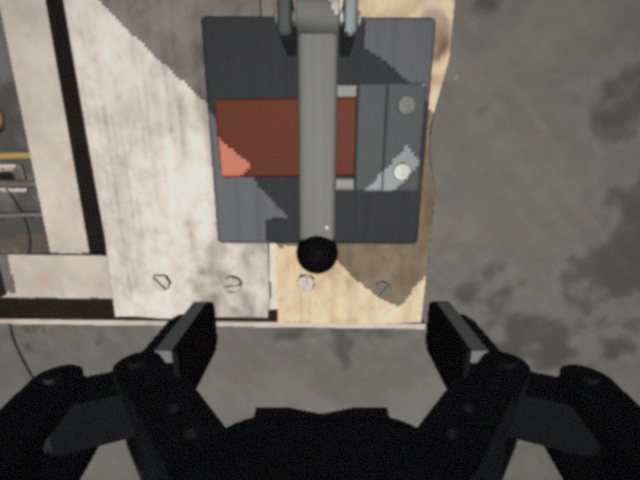

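The knob shows at (317,254) against a predicted (318,256), so the two views agree on its place and height. I'll descend on it.

Emit:
play_rows(rows=[[100, [0.1, 0, -0.006], [0, 0, 0]], [100, [0.2, 0, -0.006], [0, 0, 0]], [100, [0.28, 0, -0.006], [0, 0, 0]], [100, [0.32, 0, -0.006], [0, 0, 0]], [100, [0.32, 0, -0.006], [0, 0, 0]], [0, [0.32, 0, -0.006], [0, 0, 0]], [0, [0.32, 0, -0.006], [0, 0, 0]], [0, [0.32, 0, -0.006], [0, 0, 0]], [0, [0.32, 0, -0.006], [0, 0, 0]], [0, [0.32, 0, -0.006], [0, 0, 0]]], force=30)

```text
time: 13.0
eef_pos: [0.6021, -0.3742, 0.0284]
tcp_rot: [-0.018, 0.706, 0.017, 0.707]
contact_force: [-7.4, -1.0, 1.4]
opening: 0.297
```

Emit:
play_rows(rows=[[0, [0, 0, 0], [0, 0, 0]], [0, [0, 0, 0], [0, 0, 0]], [0, [0, 0, 0], [0, 0, 0]], [0, [0, 0, 0], [0, 0, 0]]])

```text
time: 13.33
eef_pos: [0.6017, -0.3743, 0.0272]
tcp_rot: [-0.018, 0.707, 0.017, 0.707]
contact_force: [-0.0, -1.8, 1.4]
opening: 0.283
```

```bash
python3 - <<'E'
from h import *
a=load('w6');b=load('w7');print('knob',tri([(a,347,278),(b,317,254)]).round(4))
for t in np.linspace(.15,1.5,10):
    print([round(-.13/.3*np.sin(t),3),round(.13/.3*(1-np.cos(t)),3),0],round(t,2))
E
```

```text
knob [ 0.6021 -0.3671  0.0604]
[np.float64(-0.065), np.float64(0.005), 0] 0.15
[np.float64(-0.128), np.float64(0.019), 0] 0.3
[np.float64(-0.188), np.float64(0.043), 0] 0.45
[np.float64(-0.245), np.float64(0.076), 0] 0.6
[np.float64(-0.295), np.float64(0.116), 0] 0.75
[np.float64(-0.339), np.float64(0.164), 0] 0.9
[np.float64(-0.376), np.float64(0.218), 0] 1.05
[np.float64(-0.404), np.float64(0.276), 0] 1.2
[np.float64(-0.423), np.float64(0.338), 0] 1.35
[np.float64(-0.432), np.float64(0.403), 0] 1.5
```

Emit:
play_rows(rows=[[0, [-0.065, 0.005, 0], [0, 0, 0]], [0, [-0.128, 0.019, 0], [0, 0, 0]], [0, [-0.188, 0.043, 0], [0, 0, 0]], [0, [-0.245, 0.076, 0], [0, 0, 0]], [0, [-0.295, 0.116, -0.001], [0, 0, 0]], [0, [-0.339, 0.164, -0.002], [0, 0, 0]]])

```text
time: 13.83
eef_pos: [0.5993, -0.3244, 0.1285]
tcp_rot: [-0.017, 0.706, 0.017, 0.708]
contact_force: [4.6, -0.3, -4.9]
opening: 0.283
```

Emit:
play_rows(rows=[[0, [-0.037, 0.054, 0], [0, 0, 0]], [0, [-0.065, 0.112, -0.001], [0, 0, 0]], [0, [-0.084, 0.174, -0.002], [0, 0, 0]], [0, [-0.093, 0.239, -0.003], [0, 0, 0]], [0, [-0.093, 0.239, -0.003], [0, 0, 0]], [0, [-0.093, 0.239, -0.003], [0, 0, 0]]])

```text
time: 14.33
eef_pos: [0.596, -0.252, 0.1582]
tcp_rot: [-0.018, 0.705, 0.018, 0.709]
contact_force: [5.0, 0.6, 4.0]
opening: 0.28
```

Emit:
play_rows(rows=[[60, [0, 0, 0], [0, 0, 0]], [100, [0, 0, 0], [0, 0, 0]], [100, [0, 0, 0], [0, 0, 0]], [100, [0, 0, 0], [0, 0, 0]], [100, [-0.1, 0, 0], [0, 0, 0]], [100, [-0.2, 0, 0], [0, 0, 0]], [100, [-0.3, 0, 0], [0, 0, 0]], [100, [-0.3, 0, 0], [0, 0, 0]], [100, [-0.3, 0, 0], [0, 0, 0]]])

```text
time: 15.08
eef_pos: [0.5946, -0.254, 0.2489]
tcp_rot: [-0.018, 0.706, 0.016, 0.708]
contact_force: [-0.5, 0.5, 0.1]
opening: 1.001
```

```bash
python3 - <<'E'
from h import *
print(ctrl.get_state()['eef_pos'])
plan([.47,-.29,.245],-.75); plan([.52,-.302,.2],-1.523)
E
```

```text
[ 0.5946357  -0.25404259  0.2488563 ]
shift [0.0118, -0.0994, -0.4208] turn [0.5085, 0.0026, 0.0007] rows 7.0
shift [0.1624, -0.1471, -0.2568] turn [1.0006, 0.0029, -0.0003] rows 13.0
```

Emit:
play_rows(rows=[[100, [0.01, -0.15, -0.42], [0.5, 0, 0]], [100, [0.01, -0.15, -0.42], [0.5, 0, 0]], [100, [0.01, -0.15, -0.42], [0.5, 0, 0]], [100, [0.01, -0.15, -0.42], [0.5, 0, 0]], [100, [0.01, -0.15, -0.42], [0.5, 0, 0]], [100, [0.01, -0.15, -0.42], [0.5, 0, 0]], [100, [0.01, -0.15, -0.42], [0.5, 0, 0]], [100, [0.01, -0.15, -0.42], [0.5, 0, 0]]])

```text
time: 15.75
eef_pos: [0.4691, -0.3038, 0.2409]
tcp_rot: [0.255, 0.661, -0.254, 0.658]
contact_force: [-0.2, 0.3, 0.5]
opening: 1.006
```

```bash
python3 - <<'E'
from h import *
print(ctrl.get_state()['eef_pos'])
plan([.53,-.304,.15],-1.523)
E
```

```text
[ 0.46911004 -0.30377657  0.24094078]
shift [0.3024, 0.136, 0.1521] turn [0.5001, -0.0027, 0.0012] rows 7.0
```

Emit:
play_rows(rows=[[100, [0, 0, 0], [0.25, 0, 0]], [100, [0, 0, 0], [0.25, 0, 0]], [100, [0, 0, 0], [0.25, 0, 0]], [100, [0.15, 0.07, 0.07], [0.5, 0, 0]], [100, [0.3, 0.136, 0.152], [0.5, 0, 0]], [100, [0.3, 0.136, 0.152], [0.5, 0, 0]], [100, [0.3, 0.136, 0.152], [0.5, 0, 0]], [100, [0.3, 0.136, 0.152], [0.5, 0, 0]], [100, [0.3, 0.136, 0.152], [0.5, 0, 0]]])

```text
time: 16.5
eef_pos: [0.5311, -0.3041, 0.1519]
tcp_rot: [0.487, 0.514, -0.487, 0.512]
contact_force: [0.1, -0.5, -0.7]
opening: 1.0
```

```bash
python3 - <<'E'
from h import *
c=shot('wrist','w8'); s=ctrl.get_state(); print(s['eef_pos'])
r=reds(c)
for q in r:
    b=cv2.boxPoints(q); print(b.round(0).tolist(),[atz(c,*p,.042)[:2].round(4).tolist() for p in b])
shot('top','top8')
E
```

```text
[ 0.53137102 -0.3045517   0.15313491]
[[288.0, 112.0], [351.0, 112.0], [351.0, 230.0], [288.0, 230.0]] [[0.6196, -0.2765], [0.6217, -0.3186], [0.5405, -0.3247], [0.5381, -0.2785]]
```

View pics/w8.png

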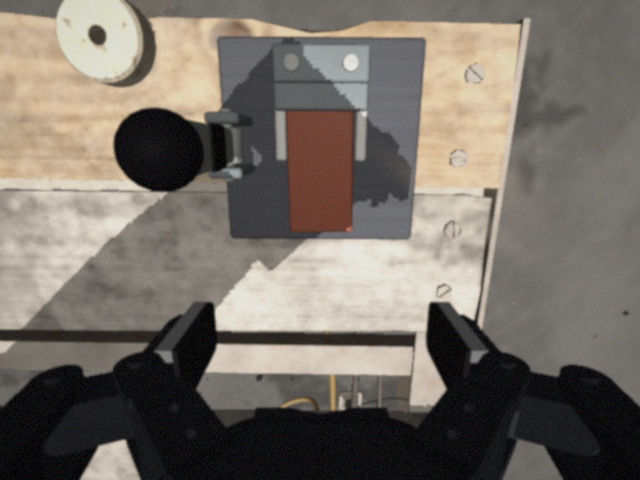

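The bar is upright and the stone is still under the claw, front end at row 232, columns 290 to 352. The hinge cheeks end near column 245. I'll grip the front with a narrower opening.

Emit:
play_rows(rows=[[70, [0.05, 0.072, -0.003], [0, 0, 0]], [70, [0.15, 0.072, -0.003], [0, 0, 0]], [70, [0.25, 0.072, -0.003], [0, 0, 0]], [70, [0.33, 0.072, -0.003], [0, 0, 0]], [70, [0.39, 0.072, -0.003], [0, 0, 0]], [70, [0.425, 0.072, -0.003], [0, 0, 0]], [70, [0.44, 0.072, -0.003], [0, 0, 0]], [70, [0.44, 0.072, -0.003], [0, 0, 0]], [70, [0.44, 0.072, -0.003], [0, 0, 0]]], force=40)

```text
time: 17.35
eef_pos: [0.5539, -0.3033, 0.0229]
tcp_rot: [0.488, 0.511, -0.487, 0.513]
contact_force: [0.3, -0.1, 1.2]
opening: 0.705
```

Emit:
play_rows(rows=[[0, [0, 0, 0], [0, 0, 0]], [0, [0, 0, 0], [0, 0, 0]], [0, [0, 0, 0], [0, 0, 0]], [0, [0, 0, 0], [0, 0, 0]], [0, [0, 0, 0], [0, 0, 0]], [0, [0, 0, 0], [0, 0, 0]]])

```text
time: 17.85
eef_pos: [0.5544, -0.3035, 0.0237]
tcp_rot: [0.488, 0.511, -0.487, 0.514]
contact_force: [-1.0, 0.4, 6.2]
opening: 0.53
```

Emit:
play_rows(rows=[[0, [0, -0.015, 0], [0, 0, 0]], [0, [0, -0.04, 0], [0, 0, 0]], [0, [0, -0.065, 0], [0, 0, 0]], [0, [0, -0.09, 0], [0, 0, 0]], [0, [0, -0.115, 0], [0, 0, 0]], [0, [0, -0.125, 0], [0, 0, 0]], [0, [0, -0.125, 0], [0, 0, 0]], [0, [0, -0.125, 0], [0, 0, 0]]])

```text
time: 18.52
eef_pos: [0.5169, -0.3058, 0.0236]
tcp_rot: [0.488, 0.51, -0.487, 0.514]
contact_force: [2.2, -0.9, 7.3]
opening: 0.529
```

```bash
python3 - <<'E'
from h import *
b=load('w8'); print('knob pred upright 1.5',proj(b,[.596,-.251,.179]))
c=shot('wrist','w9'); s=ctrl.get_state(); print(s['eef_pos'],s['contact_force'],s['opening'])
for q in reds(c):
    bb=cv2.boxPoints(q); print(bb.round(0).tolist(),[atz(c,*p,.042)[:2].round(4).tolist() for p in bb])
E
```

```text
knob pred upright 1.5 [166.40309399 152.84401722]
[ 0.51685641 -0.30578735  0.02362441] [1.59792762 0.78631317 7.48270344] 0.5312796398496283
[[251.0, 129.0], [382.0, 127.0], [386.0, 360.0], [255.0, 363.0]] [[0.5905, -0.2778], [0.5934, -0.3217], [0.504, -0.332], [0.5004, -0.2791]]
```

View pics/w9.png

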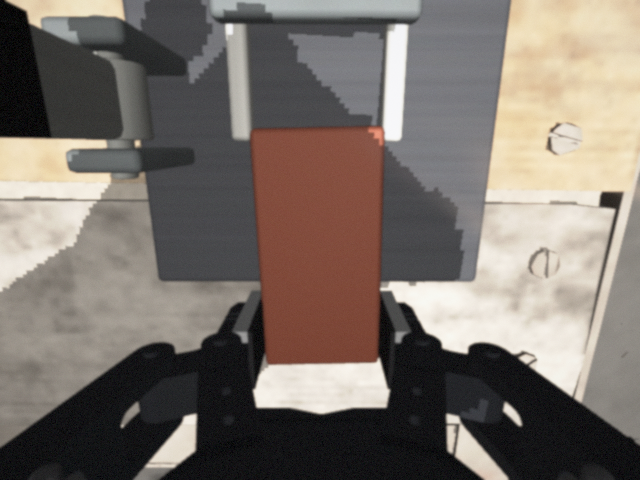

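The stone is clear of claw and cheeks: rear edge at row 128, front edge at row 362. The board edge is at row 280, so its centre is still over the board. I'll regrip at its centre.

Emit:
play_rows(rows=[[70, [0, 0, 0], [0, 0, 0]], [70, [0, 0, 0], [0, 0, 0]], [70, [0, 0, 0], [0, 0, 0]], [70, [0, 0.05, 0], [0, 0, 0]], [70, [0, 0.1, 0], [0, 0, 0]], [70, [0, 0.1, 0], [0, 0, 0]], [70, [0, 0.1, 0], [0, 0, 0]]], force=60)

```text
time: 19.15
eef_pos: [0.545, -0.3024, 0.0205]
tcp_rot: [0.487, 0.513, -0.487, 0.512]
contact_force: [-0.1, 0.0, 0.4]
opening: 0.698
```

Emit:
play_rows(rows=[[0, [0, 0, 0], [0, 0, 0]], [0, [0, 0, 0], [0, 0, 0]], [0, [0, 0, 0], [0, 0, 0]], [0, [0, 0, 0], [0, 0, 0]], [0, [0, 0, 0], [0, 0, 0]], [0, [0, 0, 0], [0, 0, 0]]])

```text
time: 19.65
eef_pos: [0.5448, -0.3027, 0.0209]
tcp_rot: [0.487, 0.513, -0.488, 0.512]
contact_force: [-1.3, 0.2, 0.1]
opening: 0.525
```

Emit:
play_rows(rows=[[0, [-0.04, 0, 0], [0, 0, 0]], [0, [-0.12, -0.03, 0], [0, 0, 0]], [0, [-0.22, -0.1, 0], [0, 0, 0]], [0, [-0.34, -0.2, 0], [0, 0, 0]], [0, [-0.46, -0.2, 0], [0, 0, 0]], [0, [-0.5, -0.2, 0], [0, 0, 0]], [0, [-0.5, -0.2, 0], [0, 0, 0]], [0, [-0.5, -0.2, 0], [0, 0, 0]]])

```text
time: 20.32
eef_pos: [0.486, -0.3058, 0.1714]
tcp_rot: [0.488, 0.512, -0.487, 0.513]
contact_force: [-0.5, 0.5, -3.4]
opening: 0.523
```

```bash
python3 - <<'E'
from h import *
c=shot('wrist','w10'); s=ctrl.get_state(); print(s['eef_pos'],s['contact_force'],s['opening'])
zt=s['eef_pos'][2]-.0115+.03
for q in reds(c):
    bb=cv2.boxPoints(q); print(bb.round(0).tolist(),[atz(c,*p,zt)[:2].round(4).tolist() for p in bb])
print(reds(load('w3')))
plan([.52,-.15,.17],-.9);plan([.57,.03,.17],-.083)
E
```

```text
[ 0.48522436 -0.30493435  0.16938766] [-1.29363982  0.27593227 -3.82717608] 0.5253130002800003
[[258.0, 201.0], [382.0, 201.0], [382.0, 414.0], [258.0, 414.0]] [[0.5352, -0.2799], [0.5374, -0.3245], [0.4453, -0.3334], [0.4427, -0.2799]]
[((320.5, 314.0), (198.0, 125.0), 90.0)]
shift [-0.0012, 0.1415, -0.51] turn [-0.3953, -0.0017, 0.0007] rows 5.0
shift [-0.0003, 0.3379, -1.101] turn [-0.9154, -0.002, -0.0] rows 12.0
```

Emit:
play_rows(rows=[[0, [0, 0.14, -0.51], [-0.395, 0, 0]], [0, [0, 0.14, -0.51], [-0.395, 0, 0]], [0, [0, 0.14, -0.51], [-0.395, 0, 0]], [0, [0, 0.14, -0.51], [-0.395, 0, 0]], [0, [0, 0.14, -0.51], [-0.395, 0, 0]], [0, [0, 0.14, -0.51], [-0.395, 0, 0]], [0, [0, 0.14, -0.51], [-0.395, 0, 0]], [0, [0, 0.14, -0.51], [-0.395, 0, 0]]])

```text
time: 21.03
eef_pos: [0.5194, -0.1511, 0.1695]
tcp_rot: [0.309, 0.637, -0.309, 0.635]
contact_force: [0.4, -0.7, -2.6]
opening: 0.523
```

```bash
python3 - <<'E'
from h import *
plan([.5815,.065,.17],-.083)
E
```

```text
shift [-0.0015, 0.6083, -0.438] turn [-0.5226, -0.0021, 0.0002] rows 7.0
```

Emit:
play_rows(rows=[[0, [0, 0.608, -0.438], [-0.522, 0, 0]], [0, [0, 0.608, -0.438], [-0.522, 0, 0]], [0, [0, 0.608, -0.438], [-0.522, 0, 0]], [0, [0, 0.608, -0.438], [-0.522, 0, 0]], [0, [0, 0.608, -0.438], [-0.522, 0, 0]], [0, [0, 0.608, -0.438], [-0.522, 0, 0]], [0, [0, 0.608, -0.438], [-0.522, 0, 0]], [0, [0, 0.608, -0.438], [-0.522, 0, 0]], [0, [0, 0.608, -0.438], [-0.522, 0, 0]]])

```text
time: 21.78
eef_pos: [0.5814, 0.0644, 0.1705]
tcp_rot: [0.03, 0.707, -0.03, 0.706]
contact_force: [0.2, -0.2, -2.4]
opening: 0.523
```

```bash
python3 - <<'E'
from h import *
c=shot('wrist','w11'); s=ctrl.get_state(); print(s['eef_pos'],s['opening'])
zt=s['eef_pos'][2]-.0089+.03
for q in reds(c,600):
    bb=cv2.boxPoints(q); print(bb.round(0).tolist(),'held plane',[atz(c,*p,zt)[:2].round(4).tolist() for p in bb],'wall plane',[atz(c,*p,.072)[:2].round(4).tolist() for p in bb])
g=c['color'].astype(int)
print('col315 rows',[(v,g[v,315].tolist()) for v in range(60,215,2)])
plan([.5815,.072,.085],-.083)
E
```

```text
[0.58135977 0.06413436 0.17069133] 0.5199876268992001
[[258.0, 200.0], [383.0, 200.0], [383.0, 413.0], [258.0, 413.0]] held plane [[0.5647, 0.1176], [0.6078, 0.1139], [0.6044, 0.0251], [0.5528, 0.0295]] wall plane [[0.5417, 0.1005], [0.6269, 0.0932], [0.6203, -0.0826], [0.518, -0.0739]]
[[284.0, 0.0], [357.0, 0.0], [357.0, 137.0], [284.0, 137.0]] held plane [[0.5806, 0.1765], [0.6023, 0.1747], [0.6, 0.1355], [0.5761, 0.1376]] wall plane [[0.573, 0.2173], [0.6161, 0.2135], [0.6116, 0.136], [0.5641, 0.1401]]
col315 rows [(60, [224, 141, 117]), (62, [225, 143, 117]), (64, [225, 142, 119]), (66, [226, 145, 118]), (68, [226, 143, 120]), (70, [226, 146, 119]), (72, [227, 147, 121]), (74, [228, 148, 121]), (76, [227, 145, 120]), (78, [228, 146, 122]), (80, [227, 145, 120]), (82, [227, 145, 120]), (84, [228, 147, 124]), (86, [228, 147, 123]), (88, [228, 148, 121]), (90, [228, 147, 119]), (92, [228, 148, 123]), (94, [227, 146, 120]), (96, [228, 148, 121]), (98, [230, 149, 123]), (100, [230, 152, 125]), (102, [230, 150, 126]), (104, [230, 149, 124]), (106, [230, 151, 126]), (108, [229, 150, 12
[... 624 characters left out ...]
), (162, [123, 119, 112]), (164, [124, 121, 116]), (166, [122, 118, 110]), (168, [122, 119, 114]), (170, [124, 119, 113]), (172, [124, 120, 113]), (174, [120, 117, 112]), (176, [126, 121, 118]), (178, [122, 117, 112]), (180, [126, 121, 115]), (182, [122, 119, 113]), (184, [121, 117, 110]), (186, [124, 119, 116]), (188, [122, 118, 111]), (190, [123, 118, 111]), (192, [124, 121, 113]), (194, [122, 118, 111]), (196, [121, 118, 110]), (198, [95, 86, 78]), (200, [58, 33, 27]), (202, [60, 33, 26]), (204, [60, 36, 25]), (206, [58, 35, 23]), (208, [63, 37, 28]), (210, [102, 57, 42]), (212, [158, 90, 68]), (214, [195, 116, 91])]
shift [0.2856, 0.0262, -0.0015] turn [-0.0015, -0.0007, 0.0001] rows 3.0
```

Held stone and first stone share the same centre column (320.5), and the gap is about 20 mm. I'll lower it.

Emit:
play_rows(rows=[[0, [0.08, 0.026, 0], [0, 0, 0]], [0, [0.16, 0.026, 0], [0, 0, 0]], [0, [0.23, 0.026, 0], [0, 0, 0]], [0, [0.28, 0.026, 0], [0, 0, 0]], [0, [0.32, 0.026, 0], [0, 0, 0]], [0, [0.345, 0.026, 0], [0, 0, 0]], [0, [0.36, 0.026, 0], [0, 0, 0]], [0, [0.37, 0.026, 0], [0, 0, 0]], [0, [0.37, 0.026, 0], [0, 0, 0]], [0, [0.37, 0.026, 0], [0, 0, 0]]])

```text
time: 22.67
eef_pos: [0.5828, 0.073, 0.0612]
tcp_rot: [0.029, 0.706, -0.029, 0.707]
contact_force: [-0.2, 0.3, -2.3]
opening: 0.521
```

```bash
python3 - <<'E'
from h import *
c=shot('wrist','w12'); s=ctrl.get_state(); print(s['eef_pos'],s['contact_force'])
for q in reds(c,300):
    bb=cv2.boxPoints(q); print(bb.round(0).tolist(),[atz(c,*p,.078)[:2].round(4).tolist() for p in bb])
plan([.5822,.072,.052],-.083)
E
```

```text
[0.58289293 0.07302371 0.06141096] [-0.81164054 -0.49219386 -2.77998258]
[[258.0, 200.0], [383.0, 200.0], [383.0, 413.0], [258.0, 413.0]] [[0.565, 0.1254], [0.6097, 0.1217], [0.6065, 0.0297], [0.553, 0.0342]]
[[251.0, 0.0], [386.0, 0.0], [386.0, 161.0], [251.0, 161.0]] [[0.571, 0.1874], [0.6127, 0.184], [0.6112, 0.1353], [0.5644, 0.1392]]
shift [0.0314, -0.0036, -0.0021] turn [0.0012, 0.0013, -0.0001] rows 1.0
```

Emit:
play_rows(rows=[[0, [0.01, 0, -0.002], [0, 0, 0]], [0, [0.02, 0, -0.002], [0, 0, 0]], [0, [0.028, 0, -0.002], [0, 0, 0]], [0, [0.031, 0, -0.002], [0, 0, 0]], [0, [0.031, 0, -0.002], [0, 0, 0]], [0, [0.031, 0, -0.002], [0, 0, 0]]])

```text
time: 23.22
eef_pos: [0.5814, 0.0732, 0.051]
tcp_rot: [0.029, 0.707, -0.029, 0.706]
contact_force: [-1.2, 0.3, -2.9]
opening: 0.523
```

Emit:
play_rows(rows=[[0, [0.003, 0, 0], [0, 0, 0]], [0, [0.003, 0, 0], [0, 0, 0]], [0, [0.003, 0, 0], [0, 0, 0]]])

```text
time: 23.47
eef_pos: [0.5815, 0.0732, 0.0509]
tcp_rot: [0.029, 0.707, -0.029, 0.706]
contact_force: [-4.6, 0.3, 4.7]
opening: 0.523
```

Emit:
play_rows(rows=[[0, [-0.002, 0, 0], [0, 0, 0]], [0, [-0.002, 0.01, 0], [0, 0, 0]], [0, [-0.002, 0.02, 0], [0, 0, 0]], [0, [-0.002, 0.03, 0], [0, 0, 0]], [0, [-0.002, 0.038, 0], [0, 0, 0]], [0, [-0.002, 0.038, 0], [0, 0, 0]], [0, [-0.002, 0.038, 0], [0, 0, 0]]])

```text
time: 24.05
eef_pos: [0.583, 0.0849, 0.051]
tcp_rot: [0.029, 0.706, -0.028, 0.707]
contact_force: [1.1, 1.5, 0.3]
opening: 0.524
```

Emit:
play_rows(rows=[[0, [0, 0.003, 0], [0, 0, 0]], [0, [0, 0.006, 0], [0, 0, 0]], [0, [0, 0.006, 0], [0, 0, 0]]])

```text
time: 24.3
eef_pos: [0.5828, 0.0862, 0.051]
tcp_rot: [0.028, 0.706, -0.029, 0.707]
contact_force: [0.4, -1.5, 1.5]
opening: 0.518
```

Emit:
play_rows(rows=[[0, [0, 0.003, 0], [0, 0, 0]], [0, [0, 0.006, 0], [0, 0, 0]], [0, [0, 0.006, 0], [0, 0, 0]]])

```text
time: 24.55
eef_pos: [0.5828, 0.088, 0.0509]
tcp_rot: [0.029, 0.706, -0.029, 0.707]
contact_force: [-0.2, -3.5, 3.2]
opening: 0.524
```

Emit:
play_rows(rows=[[0, [0, 0.003, 0], [0, 0, 0]], [0, [0, 0.003, 0], [0, 0, 0]], [0, [0, 0.003, 0], [0, 0, 0]]])

```text
time: 24.8
eef_pos: [0.5828, 0.0886, 0.0509]
tcp_rot: [0.028, 0.707, -0.029, 0.707]
contact_force: [-0.7, -4.8, 3.6]
opening: 0.523
```

Emit:
play_rows(rows=[[0, [0, 0.003, 0], [0, 0, 0]], [0, [0, 0.003, 0], [0, 0, 0]], [0, [0, 0.003, 0], [0, 0, 0]]])

```text
time: 25.05
eef_pos: [0.5828, 0.0886, 0.0509]
tcp_rot: [0.028, 0.707, -0.029, 0.706]
contact_force: [-1.2, -8.1, 4.3]
opening: 0.527
```

Emit:
play_rows(rows=[[0, [0, 0.003, 0], [0, 0, 0]], [0, [0, 0.003, 0], [0, 0, 0]], [0, [0, 0.003, 0], [0, 0, 0]]])

```text
time: 25.3
eef_pos: [0.5828, 0.0887, 0.0509]
tcp_rot: [0.027, 0.707, -0.03, 0.706]
contact_force: [-2.2, -11.0, 4.3]
opening: 0.523
```

Contact came at 0.0886, as predicted (0.089). I'll ease off, release and retreat.

Emit:
play_rows(rows=[[0, [0, -0.005, 0], [0, 0, 0]], [0, [0, -0.005, 0], [0, 0, 0]], [70, [0, -0.005, 0], [0, 0, 0]], [80, [0, -0.005, 0], [0, 0, 0]], [100, [0, -0.005, 0], [0, 0, 0]], [100, [0, -0.005, 0], [0, 0, 0]], [100, [0, -0.005, 0], [0, 0, 0]], [100, [0, -0.005, 0], [0, 0, 0]]])

```text
time: 25.97
eef_pos: [0.5826, 0.0897, 0.0505]
tcp_rot: [0.029, 0.707, -0.028, 0.706]
contact_force: [-0.8, 0.1, -1.1]
opening: 0.998
```

Emit:
play_rows(rows=[[100, [-0.05, 0, 0], [0, 0, 0]], [100, [-0.12, 0, 0], [0, 0, 0]], [100, [-0.22, 0, 0], [0, 0, 0]], [100, [-0.34, 0, 0], [0, 0, 0]], [100, [-0.46, 0, 0], [0, 0, 0]], [100, [-0.5, 0, 0], [0, 0, 0]], [100, [-0.5, 0, 0], [0, 0, 0]], [100, [-0.5, 0, 0], [0, 0, 0]]])

```text
time: 26.63
eef_pos: [0.5827, 0.0894, 0.2006]
tcp_rot: [0.029, 0.706, -0.028, 0.707]
contact_force: [-0.3, 0.0, -1.7]
opening: 1.002
```

```bash
python3 - <<'E'
from h import *
c=shot('wrist','w13'); s=ctrl.get_state(); print(s['eef_pos'],s['contact_force'],s['opening'])
for q in reds(c,300):
    bb=cv2.boxPoints(q); print(bb.round(0).tolist(),[atz(c,*p,.072)[:2].round(4).tolist() for p in bb])
g=c['color'].astype(int)
for p in [(.5882,.1371),(.5806,.046)]: print('expected joint/rear px',proj(c,[*p,.072]).round(1))
for u in (300,320,340): print(u,[(v,g[v,u,0]) for v in range(110,260) if abs(g[v,u,0]-g[v-3,u,0])>25])
# edges of red in rows
h=cv2.cvtColor(c['color'],cv2.COLOR_RGB2HSV)
m=((h[...,0]<9)|(h[...,0]>172))&(h[...,1]>110)&(h[...,2]>45)
for v in range(60,260,10):
    x=np.flatnonzero(m[v,240:400])+240
    if len(x)>20: a,b=atz(c,x[0],v,.072),atz(c,x[-1],v,.072); print(v,x[0],x[-1],((a+b)/2)[:2].round(4),'midline x',(.5955-.0835*(.2282-(a+b)[1]/2)).round(4))
E
```

```text
[0.58171151 0.08935983 0.19873818] [ 0.50691502  0.68931074 -0.58445549] 1.0012279808559932
[[291.0, 41.0], [353.0, 41.0], [353.0, 285.0], [291.0, 285.0]] [[0.5742, 0.2278], [0.6165, 0.2244], [0.6063, 0.0447], [0.5553, 0.0489]]
expected joint/rear px [322.1 173.4]
expected joint/rear px [321.8 286. ]
300 [(143, np.int64(153)), (144, np.int64(125)), (145, np.int64(108)), (146, np.int64(105)), (174, np.int64(75)), (177, np.int64(101))]
320 [(141, np.int64(153)), (142, np.int64(121)), (143, np.int64(106)), (144, np.int64(109)), (174, np.int64(72)), (177, np.int64(98)), (178, np.int64(105))]
340 [(139, np.int64(150)), (140, np.int64(121)), (141, np.int64(111)), (142, np.int64(106)), (173, np.int64(76)), (174, np.int64(71)), (177, np.int64(102))]
60 291 353 [0.5944 0.2143] midline x 0.5943
70 291 352 [0.5935 0.2081] midline x 0.5938
80 291 352 [0.593  0.2017] midline x 0.5933
90 291 352 [0.5925 0.1952] midline x 0.5927
100 292 352 [0.5923 0.1885] midline x 0.5922
110 292 352 [0.5917 0.1819] midline x 0.5916
120 292 352 [0.5912 0.1751] midline x 0.5911
130 292 351 [0.5903 0.1682] midline x 0.5905
140 292 351 [0.5897 0.1612] midline x 0.5899
150 293 350 [0.5891 0.1542] midline x 0.5893
160 293 351 [0.5889 0.1469] midline x 0.5887
170 293 351 [0.5883 0.1396] midline x 0.5881
180 292 349 [0.5866 0.1323] midline x 0.5875
190 293 349 [0.5863 0.1247] midline x 0.5869
200 293 348 [0.5853 0.1171] midline x 0.5862
210 294 348 [0.5851 0.1093] midline x 0.5856
220 294 348 [0.5844 0.1014] midline x 0.5849
230 294 348 [0.5838 0.0934] midline x 0.5842
240 294 347 [0.5827 0.0853] midline x 0.5836
250 295 348 [0.5828 0.0769] midline x 0.5829
```

```bash
python3 - <<'E'
from h import *
c=load('top0')['color']; d=cams.read_camera('top')['color']
for n,(u,v) in dict(tile=(186,276),pen=(237,287),wedge=(291,287),wheel=(358,208)).items():
    t=c[v-10:v+11,u-14:u+15]; r=cv2.matchTemplate(d[v-20:v+21,u-24:u+25],t,cv2.TM_CCOEFF_NORMED); _,m,_,l=cv2.minMaxLoc(r); print(n,round(m,2),(l[0]-10,l[1]-10))
print(ctrl.get_state()['time'],ctrl.get_state()['contact_force']); print(ctrl.sign_off())
E
```

```text
tile 1.0 (0, 0)
pen 0.34 (10, -10)
wedge 0.82 (3, 0)
wheel 1.0 (0, 0)
26.7333 [-0.14783189  0.81450838  0.20944339]
the job is handed in; nothing more can be done
None
```

Both red stones are laid on the base course and released. I handed the job in at about 26.7 s; no verdict came back.

**What I did**
1. I laid the loose stone against the half stone and closed the joint with a push of about 10 N.
2. I swung the clamp bar up to about 1.5 rad with the stone still in the jig.
3. I slid the jig stone about 37 mm out from under the claw, regripped it at its centre and laid it against the first, closing that joint at about 11 N.

**Last checks**
- **Stones:** the last wrist image has both within about 1 mm of the wall's midline and parallel to it. The joint between them shows only as a thin dark line.
- **Joints:** the first stone's joint was tight in an image taken right after laying. In both pushes the arm stopped on contact, for the second stone within 0.5 mm of the predicted point.
- **Gripper:** it is open and about 150 mm above the stones, and the force reading is within noise.
- **Bystanders:** the tile and felt wheel have not moved. The top-view check for the pen (match 0.34) and wedge (0.82, 3 px off) was poor; I think the arm or its shadow was in the way. So those two are not confirmed at the end, though no arm move went near them low down and I saw no unexpected force.

**One disagreement:** triangulating the knob gave a height of 60 mm against the stated 49 mm, from two views too close together to be reliable. I used 49 mm, and the grip and swing worked.

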